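Tip a specimen box into the photo frame and take the picture

TASK

Photograph the blue-lidded specimen box: push it near its top so that it topples over towards the middle of the black mat and lies on its side wholly inside the yellow taped rectangle, then press the red shutter button all the way down once the box is lying still, and let the button go. Only push, with nothing picked up or carried; leave the orange-lidded box standing as it is, and do not disturb the jar, the brush or the bone.

Things in the scene. Friction and masses are not known exactly. Their poses are not given: they have to be found in the camera images.
- zone (a point): centre of the yellow taped rectangle, on the upper face of the black mat (mat 200 x 360 mm, 4 mm thick, fixed to the table). The inside of the tape is 140 mm along this point's x axis and 230 mm along its y axis; z is up. The two specimen boxes stand on the mat, one across each end of the rectangle (at +y and at -y, their centres about 122 mm from this point), which is at which end varies
- blue_box: the box to tip: closed square cardboard carton 65 x 65 x 150 mm with a blue lid and a white paper band, loose, about 0.25 kg, standing upright with its sides roughly parallel to the mat's axes. Origin at the centre of its foot (underside), z axis along its 150 mm height towards the lid. It stands firmly and tips over its lower edge without slipping when pushed above mid-height; past about 23 degrees of tilt it falls by itself
- blue_box_center (a point): centre of the blue-lidded box, 75 mm from its foot
- blue_box_foot (a point): centre of the blue-lidded box's foot face
- blue_box_top (a point): centre of the blue-lidded box's top (lid) face, 150 mm from its foot
- orange_box: a carton of the same size and weight with an orange lid, standing at the other end of the rectangle; to be left standing. Origin at the centre of its foot, z axis up
- shutter_top (a point): centre of the top of the red push button (36 mm across) on a small black housing fixed to the table, to the left or right of the mat, about 22 mm above the table; pressed straight down
- shutter (a joint): travel of the shutter button: 0 when up, 0.006 m when fully down; a spring, 5 N at full travel, brings it back up
- jar_center (a point): centre of a closed jar, 60 mm across and 85 mm high, standing loose on the other side of the mat from the button; bystander
- brush: cleaning brush lying loose at the side of the mat, about 200 mm long along its x axis, 20 mm high, origin on its underside near mid-length; bystander
- bone: cream-coloured long bone lying loose at the other side, 144 mm long along its x axis, 24 mm high, origin on its underside at mid-length; bystander
Not all that is in view belongs to the job. Of the things that look like the part that bears shutter_top, the smallest one is meant.

How it is judged:
By the outcome, as a careful person would: the job done as asked, in the order asked, and still so for the second after the job is handed in, with the robot touching nothing.
It also fails if it takes over 42 s, if anything falls off the work surface, if the arm or the gripper's body presses on something with over 40 N, if the wrist force passes 120 N, or if a joint passes its speed limit or range.

ROBOT

A 6-joint arm with a two-finger parallel gripper is mounted at the origin on the work surface. World frame = base frame: x ahead of the robot, y to its left, z up, the work surface at z = 0. Lengths are in mm, angles in degrees, forces in N, time in s.
With the tool pointing down it reaches from about 350 to 850 mm from the base axis. Payload 8.1 kg.
Tool frame: the origin (TCP) lies midway between the tips of the shut fingers; the grasp point (between the pads) lies 19 mm behind it (r.grasp_offset is the distance from the TCP to the grasp point, in mm); z points along the fingers, x is the direction in which the jaws open and shut, and the axes are right-handed (so a half turn about z gives the same grasp; the last joint's range is limited). The gripper opens to 85 mm and grips with 20 to 120 N. Pads are 22 mm wide; open, the fingers measure 114 mm over their backs; the gripper's body (76 mm by 85 mm) begins 54 mm behind the grasp point. The pads swing forward as they close: fully open they stand 13 mm farther back than shut.
Start: joints at [-82.128, 7.471, 85.268, -0, 87.261, -4.893], TCP at [132.597, -585.169, 231.292] pointing down, gripper open.
Joint ranges: [-169.43, 169.43], [-51.17, 129.36], [1.28, 143.12], [-76.62, 256.62], [0, 156.53], [-152.29, 152.29]. Speed limits (degrees/s): [136.94, 136.94, 159.86, 180, 180, 180].

INTERFACE

Orientations are given as [roll, pitch, yaw] about the fixed x, y, z axes, in that order (R = Rz(yaw) Ry(pitch) Rx(roll)).
In Python, from bench import r, optics, hand_in gives the robot as it stands.
- The arm moves only by the shell command python3 -m pendant 'ROWS' [FORCE]. ROWS is JSON, a list of rows, each a list of 5 numbers: the opening, from 0 (shut) to 1 (fully open), then the shift along the tool's x, y, z in mm, then the turn about the tool's z in degrees. A call has 1 to 10 rows; each row shifts and turns the commanded pose from where the row before left it, along the tool's axes as they then stand; what a row does not reach is not made up. A row lasts 1/10 s, in which the tool goes at most 50 mm and 8.59 degrees, less where a joint would pass 70% of its speed; a pose out of reach is approached as far as the arm can. A call with a gripper value outside its range is refused whole. The fingers move at their own pace and stop on an object; FORCE is the grip in N (left out, the last holds). Time passes only in rows, so rows that do not move let the fingers close. It gives the time, the measured TCP pose, the force and the opening at its end, in the units of the state.
- r.sense(): the state, without advancing time (a new reading comes with each control period).
- optics.snapshot(name): name is "scene" or "top" or "wrist"; returns (picture, depth): 480x640x3 uint8, blue, green, red; 480x640 float32, mm along the optical axis (not along the pixel's ray), 0 where there is no reading.
- optics.camera_params(name): a dict with "camera_matrix" (3x3 intrinsics, pixels), "eye" and "orientation" of the camera in the world. Camera axes: x right, y down, z forward; pixel columns grow to the right and rows downward; lengths in mm; the calibration is good to about 2 mm. A picture is of the moment at which its call begins: read the wrist's pose just before it. camera_params takes no time and is no camera call; for the wrist camera it gives the pose at the moment of the call.
- hand_in(): hands the job in, once; it reports no verdict.
Trained networks look in the newest picture that a camera, given by its name, has taken for a name from the list of things; names that differ only in an ending like _2 or _b are one class to them, and where a whole thing is asked for, a point or a joint stands for the part that bears it (a point fixed in the world has none). Each returns a list of dicts, best first, with "score" (0 to 1); they miss things now and then, are a little off and sometimes report something else, mostly with a low value. They report only what shows in the picture. A call takes as long as a camera call. They do not tell look-alikes from the thing itself.
- optics.search_frame(camera, query): "at" ([x, y, z] in mm, in world coordinates, good to about 4 mm: the middle of the surface that is visible of it).
The state is a dict: "time": time; "joint_pos": joint angles; "qd": joint speeds; "joint_efforts": joint torques, N m; "tool_pos": TCP position; "tcp_rot": TCP orientation; "ft_force": force on the tool from outside, world axes, zero at the start; "wrist_torque": the same for the moment, N m; "finger_gap": finger opening in mm.
Only numpy, scipy, OpenCV 4.12 (cv2) and the standard library are available. Lean on these libraries where they do the work, as an engineer would, in place of code of your own. Each camera call takes 0.05 s, during which the arm holds its last target. There are 200 camera calls.

## Working session

There is one attempt and no reset: what is moved stays moved. The work goes in short steps, Python scripts to look and compute and a shell command to move; the robot and the scene stay as the last step left them, time stands still between calls to the robot, and variables do not carry over. Pictures are saved under pics/ and viewed, about 8 in all and at most 12, crops included, and the job is handed in when it is done.

```bash
mkdir -p pics; cat > h.py <<'E'
import numpy as np, cv2
from bench import r, optics, hand_in
E
python3 - <<'E'
from h import *
for c in ("top","scene"):
    p,d=optics.snapshot(c); cv2.imwrite(f"pics/{c}0.png",p); np.save(f"pics/{c}0.npy",d)
    for q in ("blue_box","orange_box","shutter_top","jar_center","brush","bone"):
        print(c,q,[(np.round(o["at"]).tolist(),round(o["score"],2)) for o in optics.search_frame(c,q)])
    k=optics.camera_params(c);print(k)
s=r.sense();print(s["time"],s["tool_pos"],s["tcp_rot"])
E
```

```text
top blue_box [([542.0, -152.0, 157.0], 0.67)]
top orange_box [([587.0, 83.0, 150.0], 0.93)]
top shutter_top [([486.0, -366.0, 21.0], 0.75), ([379.0, -338.0, 29.0], 0.75), ([612.0, -319.0, 29.0], 0.67)]
top jar_center [([470.0, 360.0, 86.0], 0.96)]
top brush [([628.0, -452.0, 18.0], 0.73), ([560.0, -35.0, 6.0], 0.29)]
top bone [([649.0, 396.0, 19.0], 0.87), ([540.0, -157.0, 152.0], 0.38)]
{'camera_matrix': array([[489.00438744,   0.        , 321.79395491],
       [  0.        , 489.00438744, 239.48761605],
       [  0.        ,   0.        ,   1.        ]]), 'eye': array([ 382.95573762,  -29.35695442, 1130.73065321]), 'orientation': array([-172.89082885,   -0.43695959,  -89.82384974])}
scene blue_box [([580.0, -181.0, 105.0], 0.68)]
scene orange_box [([614.0, 60.0, 96.0], 0.97)]
scene shutter_top [([390.0, -345.0, 29.0], 0.68), ([493.0, -366.0, 18.0], 0.59), ([625.0, -326.0, 30.0], 0.56)]
scene jar_center [([491.0, 351.0, 56.0], 0.82)]
scene brush [([646.0, -456.0, 13.0], 0.95)]
scene bone [([648.0, 367.0, 14.0], 0.88)]
{'camera_matrix': array([[516.38449673,   0.        , 324.12379836],
       [  0.        , 516.38449673, 238.0664195 ],
       [  0.        ,   0.        ,   1.        ]]), 'eye': array([1104.84866212, -732.37038653,  721.20878564]), 'orientation': array([-124.13599466,   -0.82130681,   38.95761948])}
0.7 [ 132.62133699 -585.19238281  231.35345568] [-1.79999463e+02 -7.29165278e-03 -7.72329237e+01]
```

View pics/top0.png

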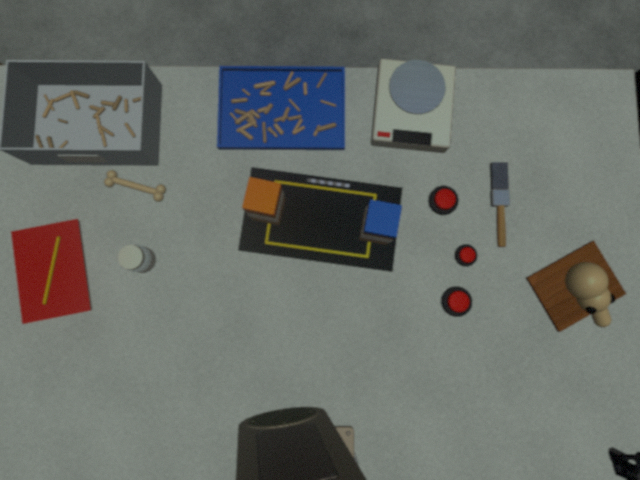

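View pics/scene0.png

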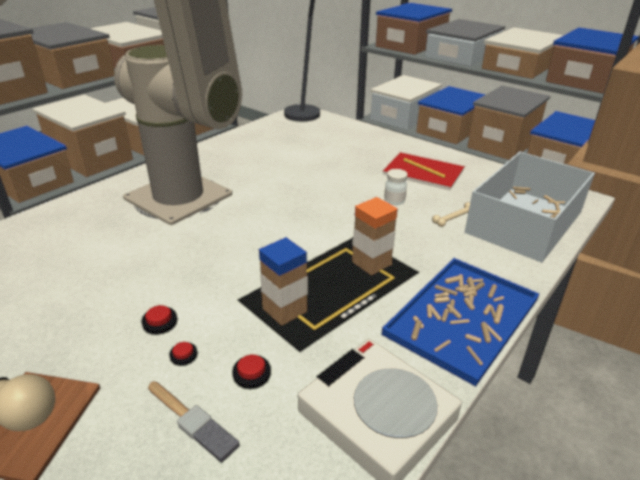

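The scene shows the blue box at the mat's -y end, with its lid at top-view pixel (383,219). The orange box is at (262,197). There are three red buttons, and the smallest is the middle one at (466,255). I'll work out the mat, zone and box geometry from the top view next.

```bash
cat >> h.py <<'E'
from scipy.spatial.transform import Rotation as R
def toworld(c,uv,z,k=None):
    k=k or optics.camera_params(c); M=R.from_euler('xyz',k["orientation"],degrees=True).as_matrix()
    uv=np.atleast_2d(uv).astype(float)
    d=np.c_[uv,np.ones(len(uv))]@np.linalg.inv(k["camera_matrix"]).T@M.T
    return k["eye"]+d*((z-k["eye"][2])/d[:,2])[:,None]
def rect(mask):
    cs,_=cv2.findContours(mask,cv2.RETR_EXTERNAL,cv2.CHAIN_APPROX_NONE)
    return max(cs,key=cv2.contourArea)[:,0,:]
E
python3 - <<'E'
from h import *
p=cv2.imread("pics/top0.png"); hsv=cv2.cvtColor(p,cv2.COLOR_BGR2HSV); 
def show(n,pts,z):
    w=toworld("top",pts,z)[:,:2].astype(np.float32); c,s,a=cv2.minAreaRect(w)
    print(n,np.round(c,1),np.round(s,1),round(a,1))
def win(m,x0,y0,x1,y1):
    o=np.zeros_like(m);o[y0:y1,x0:x1]=m[y0:y1,x0:x1];return o
bl=win(cv2.inRange(hsv,(105,110,60),(125,255,255)),350,190,410,245)
og=win(cv2.inRange(hsv,(5,150,120),(20,255,255)),235,170,290,225)
ye=win(cv2.inRange(hsv,(22,120,80),(35,255,255)),235,165,410,275)
mat=win(cv2.inRange(hsv,(0,0,0),(180,255,70)),230,160,410,280)|bl|og|ye
show("blue",rect(bl),154);show("orange",rect(og),154)
ys,xs=np.nonzero(ye);show("yellow outer",np.c_[xs,ys],4)
show("mat",rect(mat),4)
red=cv2.inRange(hsv,(0,150,90),(8,255,255))|cv2.inRange(hsv,(172,150,90),(180,255,255))
for z,b in((22,(450,240,485,270)),(30,(420,175,470,220)),(30,(435,280,480,325))):show("btn",rect(win(red,*b)),z)
E
```

```text
blue [ 550.  -158.8] [67.1 69.6] 79.7
orange [595.5  87.3] [63.1 64.8] 78.1
yellow outer [573.6 -34.7] [244.3 154.8] 82.3
mat [573.4 -33.5] [366.2 198.1] 82.3
btn [ 489.1 -368.8] [32.  32.2] 88.0
btn [ 616.4 -320.1] [41.4 44.6] 88.5
btn [ 382.8 -343.8] [42.6 44.7] 88.3
```

```bash
python3 -m pendant '[[0,-12.4,-23.5,0,0],[0,-12.4,-23.5,0,0],[0,-12.4,-23.5,0,0],[0,-12.4,-23.5,0,0],[0,-12.4,-23.5,0,0],[0,-12.4,-23.5,0,0],[0,-12.4,-23.5,0,0],[0,-12.4,-23.5,0,0],[0,-12.4,-23.5,0,0],[0,-12.4,-23.5,0,0]]'
python3 -m pendant '[[0,-12.4,-23.5,0,0],[0,-12.4,-23.5,0,0],[0,-12.4,-23.5,0,0],[0,-12.4,-23.5,0,0],[0,-12.4,-23.5,0,0],[0,-12.4,-23.5,0,0],[0,-12.4,-23.5,0,0],[0,-12.4,-23.5,0,0],[0,-12.4,-23.5,0,0],[0,-12.4,-23.5,0,0]]'
python3 -m pendant '[[0,0,0,0,5.7],[0,0,0,0,5.7],[0,0,0,0,5.7],[0,0,0,0,5.7],[0,0,0,0,0],[0,0,0,0,0]]'
python3 - <<'E'
from h import *
p,d=optics.snapshot("wrist"); cv2.imwrite("pics/w1.png",p)
p,d=optics.snapshot("top"); cv2.imwrite("pics/t1.png",p)
for c in("wrist","top"):
  for q in("blue_box","shutter_top"):print(c,q,[(np.round(o["at"]).tolist(),round(o["score"],2)) for o in optics.search_frame(c,q)])
k=optics.camera_params("wrist");print(k["eye"],k["orientation"])
E
```

```text
time: 1.7
tool_pos: [335.1, -411.6, 231.5]
tcp_rot: [-180.0, -0.0, -77.2]
ft_force: [0.2, 0.7, 0.5]
finger_gap: 0.1
time: 2.7
tool_pos: [537.0, -238.6, 231.4]
tcp_rot: [-180.0, -0.0, -77.2]
ft_force: [1.2, -0.8, -0.5]
finger_gap: 0.4
time: 3.3
tool_pos: [536.2, -239.5, 231.3]
tcp_rot: [-180.0, 0.0, -99.9]
ft_force: [0.9, 0.6, -0.5]
finger_gap: 0.2
wrist blue_box [([554.0, -166.0, 151.0], 0.67)]
wrist shutter_top [([493.0, -368.0, 24.0], 0.94), ([395.0, -349.0, 27.0], 0.92), ([621.0, -322.0, 31.0], 0.83)]
top blue_box [([540.0, -152.0, 157.0], 0.97)]
top shutter_top [([384.0, -335.0, 27.0], 0.86), ([486.0, -366.0, 19.0], 0.74)]
[ 600.66235488 -250.92550576  374.84821479] [ 1.65024777e+02 -2.05931842e-02 -1.00078055e+02]
```

View pics/w1.png

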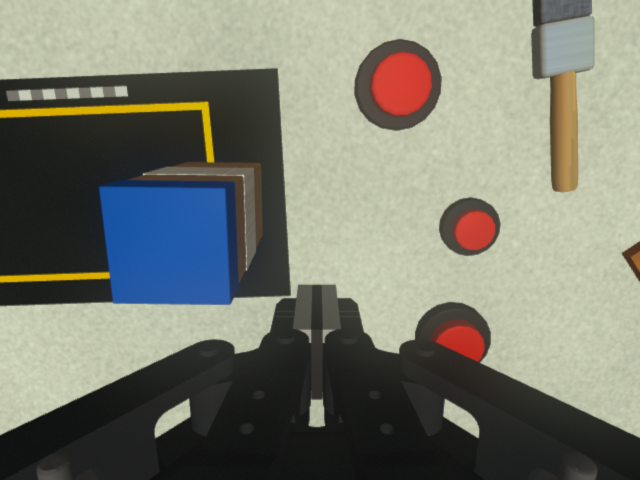

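The wrist view shows the lid with corners near (103,187), (235,181), (232,303) and (113,303), and the small button at (475,231). I'll convert these to world positions.

```bash
python3 - <<'E'
from h import *
p=cv2.imread("pics/w1.png");hsv=cv2.cvtColor(p,cv2.COLOR_BGR2HSV)
b=cv2.inRange(hsv,(105,150,90),(125,255,255))
pts=toworld("wrist",rect(b),154)[:,:2].astype(np.float32);print(cv2.minAreaRect(pts))
print(toworld("wrist",[(103,187),(235,181),(232,303),(113,303)],154).round(1))
print("mat edge/btn",toworld("wrist",[(277,69),(290,295)],4).round(1),toworld("wrist",[(475,231)],22).round(1))
E
```

```text
((551.0629272460938, -159.8040771484375), (66.58536529541016, 66.12806701660156), 79.2889175415039)
[[ 588.3 -135.5  154. ]
 [ 579.3 -204.1  154. ]
 [ 512.6 -187.1  154. ]
 [ 524.3 -121.2  154. ]]
mat edge/btn [[ 648.3 -226.7    4. ]
 [ 451.1 -199.3    4. ]] [[ 488.6 -369.4   22. ]]
```

```bash
python3 -m pendant '[[0,0,0,20,0],[0,0,0,20,0],[0,0,0,20,0],[0,0,0,20,0],[0,0,0,20,0],[0,-5,0,0,0],[0,-5,0,0,0],[0,-5,0,0,0],[0,-5,0,0,0],[0,0,0,0,0]]'
python3 -m pendant '[[0,-4,0,0,0],[0,-4,0,0,0],[0,-4,0,0,0],[0,-4,0,0,0],[0,-4,0,0,0],[0,-4,0,0,0],[0,-4,0,0,0],[0,0,0,0,0]]'
python3 - <<'E'
from h import *
p,d=optics.snapshot("scene"); cv2.imwrite("pics/s2.png",p[180:400,180:480])
E
```

```text
time: 4.6
tool_pos: [540.5, -219.2, 132.5]
tcp_rot: [-179.9, -0.0, -100.0]
ft_force: [-0.0, -0.1, 0.7]
finger_gap: -0.3
time: 5.4
tool_pos: [544.6, -191.6, 131.2]
tcp_rot: [180.0, 0.0, -100.0]
ft_force: [-0.0, -1.1, -1.1]
finger_gap: 0.0
```

View pics/s2.png

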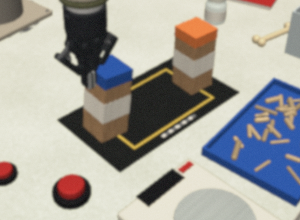

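The crop shows the finger on the outer face near the lid, with the box starting to tilt. I'll keep pushing slowly.

```bash
python3 -m pendant '[[0,-4,0,0,0],[0,-4,0,0,0],[0,-4,0,0,0],[0,-4,0,0,0],[0,-4,0,0,0],[0,-4,0,0,0],[0,-4,0,0,0],[0,0,0,0,0]]'
python3 -m pendant '[[0,-4,0,0,0],[0,-4,0,0,0],[0,-4,0,0,0],[0,-3,0,0,0],[0,-3,0,0,0],[0,0,0,0,0],[0,0,0,0,0],[0,0,0,0,0]]'
python3 - <<'E'
from h import *
p,d=optics.snapshot("scene"); cv2.imwrite("pics/s3.png",p[180:400,180:480])
E
```

```text
time: 6.25
tool_pos: [549.5, -164.0, 131.2]
tcp_rot: [180.0, 0.0, -100.0]
ft_force: [-1.2, -1.5, -0.3]
finger_gap: -0.1
time: 7.05
tool_pos: [552.6, -147.0, 131.3]
tcp_rot: [-180.0, -0.0, -100.0]
ft_force: [0.2, -0.5, 0.6]
finger_gap: -0.1
```

View pics/s3.png

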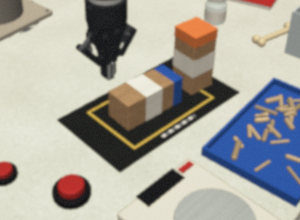

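The box has fallen and lies on the mat. I'll move away to above the button, then check the box.

```bash
python3 -m pendant '[[0,0,0,-20,0],[0,23,2.4,0,0],[0,23,2.4,0,0],[0,23,2.4,0,0],[0,23,2.4,0,0],[0,23,2.4,0,0],[0,23,2.4,0,0],[0,23,2.4,0,0],[0,23,2.4,0,0],[0,23,2.4,0,0]]'
python3 -m pendant '[[0,23,2.4,0,0],[0,0,0,20,0],[0,0,0,20,0],[0,0,0,20,0],[0,0,0,20,0],[0,0,0,10,0],[0,0,0,0,0],[0,0,0,0,0]]'
python3 - <<'E'
from h import *
p,d=optics.snapshot("top"); cv2.imwrite("pics/t4.png",cv2.resize(p[150:290,220:510],None,fx=2.7,fy=2.7,interpolation=cv2.INTER_CUBIC))
p,d=optics.snapshot("wrist"); cv2.imwrite("pics/w4.png",p)
print([(np.round(o["at"],1).tolist(),round(o["score"],2)) for o in optics.search_frame("wrist","shutter_top")])
E
```

```text
time: 8.1
tool_pos: [494.8, -348.0, 151.3]
tcp_rot: [180.0, 0.0, -100.1]
ft_force: [0.4, 0.6, 0.0]
finger_gap: -0.2
time: 8.9
tool_pos: [489.1, -369.5, 61.9]
tcp_rot: [-180.0, -0.0, -100.0]
ft_force: [0.7, -0.3, 0.0]
finger_gap: 0.1
[([492.1, -369.1, 22.6], 0.86), ([603.4, -321.3, 33.5], 0.68), ([404.4, -353.1, 17.9], 0.47)]
```

View pics/t4.png

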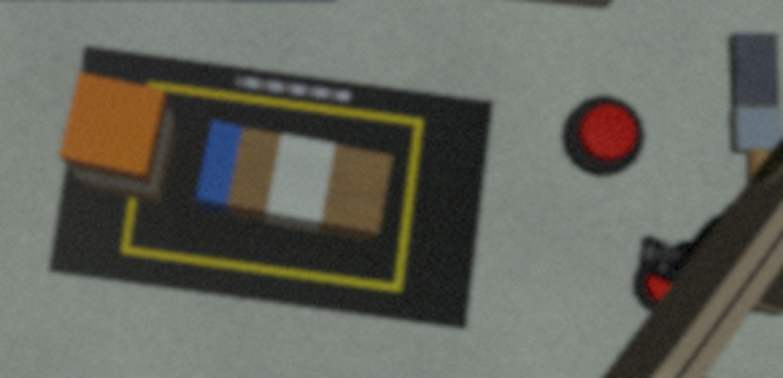

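View pics/w4.png

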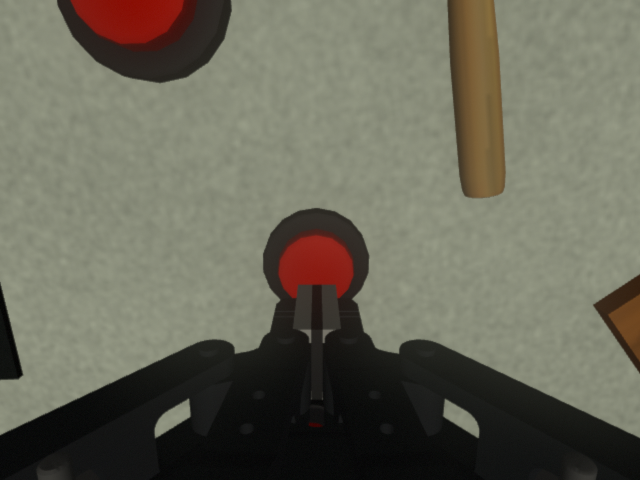

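The top view shows the box lying inside the tape on all sides and the orange box still standing. The wrist view shows the fingers over the small button at about (316,265). Now I'll press it.

```bash
python3 -m pendant '[[0,0,0,12,0],[0,0,0,12,0],[0,0,0,10,0],[0,0,0,0,0],[0,0,0,0,0]]'
python3 -m pendant '[[0,0,0,2,0],[0,0,0,2,0],[0,0,0,2,0],[0,0,0,2,0],[0,0,0,2,0],[0,0,0,0,0],[0,0,0,0,0],[0,0,0,0,0]]'
python3 -m pendant '[[0,0,0,1,0],[0,0,0,1,0],[0,0,0,0,0],[0,0,0,0,0]]'
```

```text
time: 9.55
tool_pos: [488.4, -368.7, 26.4]
tcp_rot: [179.9, 0.1, -100.0]
ft_force: [0.7, 0.9, 0.6]
finger_gap: -0.1
time: 10.35
tool_pos: [489.2, -369.4, 17.7]
tcp_rot: [-180.0, -0.0, -100.0]
ft_force: [1.3, -1.0, 3.7]
finger_gap: -0.5
time: 10.75
tool_pos: [489.2, -369.5, 16.1]
tcp_rot: [-180.0, -0.0, -100.0]
ft_force: [-1.9, 0.9, 8.5]
finger_gap: -0.1
```

```bash
python3 -m pendant '[[0,0,0,0.7,0],[0,0,0,0,0],[0,0,0,0,0],[0,0,0,0,0]]'
```

```text
time: 11.15
tool_pos: [489.2, -369.5, 15.9]
tcp_rot: [-180.0, -0.0, -100.0]
ft_force: [-2.9, 2.4, 12.8]
finger_gap: -0.5
```

The force rose to 12.8 N while the tip stopped at about 15.9 mm, so the button is at its stop. I'll release it, retreat and check.

```bash
python3 -m pendant '[[0,0,0,-5,0],[0,0,0,-10,0],[0,0,0,-20,0],[0,0,0,-30,0],[0,0,0,-30,0],[0,0,0,-30,0],[0,0,0,-20,0],[0,0,0,0,0],[0,0,0,0,0],[0,0,0,0,0]]'
python3 -m pendant '[[0,15,20,0,0],[0,15,20,0,0],[0,15,20,0,0],[0,15,20,0,0],[0,15,20,0,0],[0,15,20,0,0],[0,0,0,0,0],[0,0,0,0,0],[0,0,0,0,0],[0,0,0,0,0]]'
python3 - <<'E'
from h import *
p,d=optics.snapshot("top"); cv2.imwrite("pics/t5.png",p)
for q in ("orange_box","shutter_top","jar_center","brush","bone"):
    print(q,[(np.round(o["at"]).tolist(),round(o["score"],2)) for o in optics.search_frame("top",q)])
# lying box upper face (z=69) in zone frame
hsv=cv2.cvtColor(p,cv2.COLOR_BGR2HSV)
c=np.array([[298,195],[293,226],[365,207],[360,238]]) # rough corners from t4 crop
k=toworld("top",np.array([[210,120],[195,203],[395,153],[380,237]])/2.7+[220,150],69)[:,:2]-[573.6,-34.7]
a=np.radians(82.3);u=np.array([np.cos(a),np.sin(a)]);v=np.array([u[1],-u[0]])
print("corners x,y in zone",np.c_[k@v,k@u].round(1))
E
```

```text
time: 12.15
tool_pos: [487.9, -368.3, 157.5]
tcp_rot: [179.8, 0.1, -100.0]
ft_force: [0.3, 0.5, -1.2]
finger_gap: 0.2
time: 13.15
tool_pos: [355.6, -436.2, 159.1]
tcp_rot: [180.0, 0.0, -100.0]
ft_force: [-0.2, -0.1, -0.4]
finger_gap: 0.5
orange_box [([590.0, 83.0, 151.0], 0.72)]
shutter_top [([616.0, -316.0, 32.0], 0.93), ([381.0, -337.0, 28.0], 0.73)]
jar_center [([468.0, 361.0, 83.0], 0.74)]
brush [([630.0, -450.0, 13.0], 0.66)]
bone [([645.0, 396.0, 17.0], 0.6)]
corners x,y in zone [[ 34.8  56.3]
 [-35.   58.5]
 [ 28.5 -97.4]
 [-41.8 -94.1]]
```

View pics/t5.png

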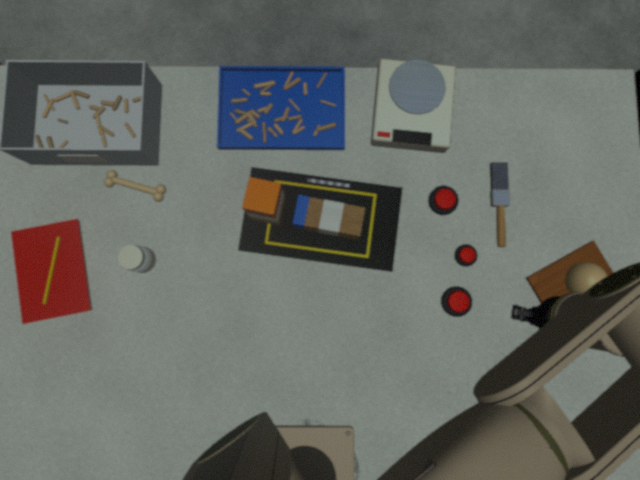

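The box's corners lie within ±42 mm (limit 70) and between -97 and +58 mm (limit 115). The button is clear of the gripper and everything else is where it was, so I'm handing in.

```bash
python3 -c "
from bench import hand_in
print(hand_in())"
```

```text
the job is handed in; nothing more can be done
None
```

I tipped the blue-lidded box with a slow push near its top, pressed the smallest of the three red buttons and let it go, then handed the job in at about 13.5 s.

- **Box:** The last top view shows it lying inside the yellow tape. Its corners are within about ±42 mm across (limit 70) and from -97 to +58 mm along (limit 115).
- **Button:** The force rose from 3.7 to 12.8 N while the fingertip stopped moving, about 6 mm below the button's top, so I took it as fully down. I could not read the button's travel directly. The final picture shows it clear of the gripper, but the network missed that button in its last search.
- **Other objects:** The orange box was still standing, and the jar, brush and bone were within about 4 mm of their first readings, which is the network's own error.

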